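Pack the router set-up caddy

ROBOT

A 6-joint arm with a two-finger parallel gripper is mounted at the origin on a cart in front of the work surface, level with it; the furniture and walls round the work are solid. World frame = base frame: x ahead of the robot, y to its left, z up, the work surface at z = 0. Lengths are in m, angles in rad, forces in N, time in s.
With the tool pointing down it reaches from about 0.35 to 0.925 m from the base axis. Payload 6.4 kg.
Tool frame: the origin (TCP) lies on the centre line of the jaws, within the pads' length; the fingertips stand 8 mm ahead of it and the grasp point (between the pads) lies 11 mm behind it; z points along the fingers, x is the direction in which the jaws open and shut, and the axes are right-handed (so a half turn about z gives the same grasp; the last joint's range is limited). The gripper opens to 85 mm and grips with 20 to 120 N. Pads are 22 mm wide; open, the fingers measure 114 mm over their backs; the gripper's body (76 mm by 85 mm) begins 54 mm behind the grasp point. The pads swing forward as they close: fully open they stand 13 mm farther back than shut.
Start: joints at [1.081, 0.245, 1.558, -0, 1.339, -0.174], TCP at [0.202, 0.618, 0.209] pointing down, gripper open.
Joint ranges: [-3.13, 3.13], [-1.02, 2.26], [0.13, 2.54], [-0.95, 4.09], [0.21, 2.88], [-2.74, 2.74]. Speed limits (rad/s): [2.57, 2.57, 3.14, 3.14, 3.14, 3.14].

INTERFACE

Orientations are given as [roll, pitch, yaw] about the fixed x, y, z axes, in that order (R = Rz(yaw) Ry(pitch) Rx(roll)).
In Python, from workcell import manip gives the robot as it stands. The module is installed in compiled form; this text tells all that it offers.
- The arm moves only by the tool play_rows, never from a script. Its argument "series" is a list of rows, each a list of 3 entries, a list of its own where there are three numbers: the shift along the tool's x, y, z in mm, then the turn about the tool's z in degrees, then the gripper command: -1 is shut, 1 is fully open, values between are in proportion. In form: [[[tx, ty, tz], roll, gripper], ...]. A call has exactly 8 rows; each row is the pose to reach, as a shift and turn from the pose commanded when the call began, along the tool's axes at that moment; what a row does not reach only later rows make up. A row lasts 1/8 s, in which the tool goes at most 62.5 mm and 10.7 degrees, less where a joint would pass 70% of its speed; a pose out of reach is approached as far as the arm can. A call with a gripper value outside its range is refused whole. The fingers move at their own pace and stop on an object; "force" is the grip in N (left out, the last holds). Time passes only in rows, so rows that repeat a pose let the fingers close, or fill a call up. It gives the time, the measured TCP pose, the force and the opening at its end, in the units of the state.
- manip.get_state(): the state, without advancing time (a new reading comes with each control period).
- manip.get_image(name): name is "scene" or "top"; returns a dict with "color" (384x512x3 uint8, red, green, blue), "fov_y" (degrees; the focal length in pixels is half the picture's height over the tangent of half this angle, whatever the lens; pixels are square), "cx", "cy" (the principal point, pixels), "D" ([k1, k2, p1, p2, k3] as OpenCV has them; the pictures are not rectified), "extrinsics" (4x4, takes a point from camera to world coordinates). Camera axes: x right, y down, z forward; pixel columns grow to the right and rows downward; lengths in m; the calibration is good to about 2 mm. A picture is of the moment at which its call begins. There is no depth.
- manip.close_job(): hands the job in, once; it reports no verdict.
The state is a dict: "time": time; "joint_positions": joint angles; "qd": joint speeds; "joint_torque": joint torques, N m; "ee_pos": TCP position; "eef_rot": TCP orientation; "ft_force": force on the tool from outside, world axes, zero at the start; "torque": the same for the moment, N m; "grip_width": finger opening in m.
Only numpy, scipy, OpenCV 4.12 (cv2) and the standard library are available. Lean on these libraries where they do the work, as an engineer would, in place of code of your own. Each camera call takes 0.05 s, during which the arm holds its last target. There are 200 camera calls.

TASK

Pack the router set-up caddy: lay the long narrow wooden test piece, the square bit tube (clear plastic with a black cap) and the tapered collet nut each flat in the felt-lined recess cut for it (long, narrow and square), the collet nut standing as it stands now. Leave the look-alikes, which are the short broad wooden piece, the marker pen and the plain hexagon nut, lying where they are.

Things in the scene. Friction and masses are not known exactly. Their poses are not given: they have to be found in the camera images.
- caddy: Low wooden caddy, fixed on the table, 222 mm along its x, 160 mm along its y, 19 mm high, with three beds side by side along its x. Origin: centre of its underside on the table; z up.
- bed_long: Place of the long test piece. Wooden bed, 68 x 146 mm outside, fixed in the caddy, with a felt-lined long recess 59 x 134 mm (along its own x and y), 7 mm deep. Origin: middle of the recess floor, 12 mm above the table; z up, y along the length of the bed. The three beds lie side by side in the caddy, 70 mm apart, in changing order; their tops and the caddy's rim are level, 19 mm above the table.
- bed_narrow: Place of the bit tube. Wooden bed, 68 x 146 mm outside, fixed in the caddy, with a felt-lined narrow recess 32 x 90 mm (along its own x and y), 7 mm deep. Origin: middle of the recess floor, 12 mm above the table; z up, y along the length of the bed. The three beds lie side by side in the caddy, 70 mm apart, in changing order; their tops and the caddy's rim are level, 19 mm above the table.
- bed_square: Place of the collet nut. Wooden bed, 68 x 146 mm outside, fixed in the caddy, with a felt-lined square recess 44 x 44 mm (along its own x and y), 5 mm deep. Origin: middle of the recess floor, 14 mm above the table; z up, y along the length of the bed. The three beds lie side by side in the caddy, 70 mm apart, in changing order; their tops and the caddy's rim are level, 19 mm above the table.
- long_piece: Belongs in the caddy. Long narrow reddish wooden test piece with milled pockets in its top, 45 x 120 x 21 mm along its x, y, z, loose, lying flat. Origin: centre of its underside. Grasp across its 45 mm width.
- bit_tube: Belongs in the caddy. Square bit tube of very clear plastic with a grey cutter seen inside and a black cap at its -y end, loose, lying flat, 16 x 76 x 16 mm along its x, y, z (the clear walls are as wide as the cap). Origin: on its underside, mid-width; the tube runs from y = -41 to +35 mm, so its middle is at y = -3 mm. Either way round will do. Grasp across the width, near the middle.
- collet: Belongs in the caddy. Steel collet nut standing on its hexagon: hexagon 22 mm across flats (flats face its +x and -x), 12 mm high, with a taper of 16 mm diameter above it, 26 mm high in all; loose. Origin: centre of its underside; z up. Can be grasped on the flats of the hexagon.
- short_piece: Does not belong: leave. Short broad pale wooden piece with a pocket in its top, 60 x 90 x 16 mm along its x, y, z, loose. Origin: centre of its underside.
- pen: Does not belong: leave. Marker pen, black and blue, 16 x 135 x 17 mm along its x, y, z, loose, lying flat. Origin: on its underside near the middle of its length.
- hex_nut: Does not belong: leave. Plain flat steel hexagon nut, 30 mm across flats, 16 mm high, with a dark hole, no taper, loose, lying flat. Origin: centre of its underside.

How it is judged:
By the outcome, as a careful person would: the job done as asked, in the order asked, and still so for the second after the job is handed in, with the robot touching nothing.
It also fails if it takes over 83 s, if anything falls off the work surface, if the arm or the gripper's body presses on something with over 40 N, if the wrist force passes 120 N, or if a joint passes its speed limit or range.

## Working session

There is one attempt and no reset: what is moved stays moved. The work goes in short steps, Python scripts to look and compute and a tool call to move; the robot and the scene stay as the last step left them, time stands still between calls to the robot, and variables do not carry over. Pictures are saved under pics/ and viewed, on a budget of 14 in all, crops included, one or two more only if the job needs it, and the job is handed in when it is done.

Besides the shell and the picture viewer there is one more tool, called after "Emit:" by a JSON object that holds its "method" and its "body". play_rows: Moves the arm, as the interface text tells. Its arguments: {"type":"object","properties":{"series":{"type":"array"},"force":{"type":"number"}},"required":["series"]}

```bash
mkdir -p pics; cat > h.py <<'E'
import numpy as np, cv2
from workcell import manip
def K(im):
    h=im["color"].shape[0]; f=h/2/np.tan(np.radians(im["fov_y"])/2)
    return np.array([[f,0,im["cx"]],[0,f,im["cy"]],[0,0,1]])
def ray(im,px):
    p=cv2.undistortPoints(np.array(px,float).reshape(-1,1,2),K(im),np.array(im["D"],float)).reshape(-1,2)
    E=np.array(im["extrinsics"]); d=np.c_[p,np.ones(len(p))]@E[:3,:3].T
    return E[:3,3],d
def onz(im,px,z):
    o,d=ray(im,px); return o+d*((z-o[2])/d[:,2])[:,None]
def proj(im,P):
    E=np.linalg.inv(np.array(im["extrinsics"])); r,_=cv2.Rodrigues(E[:3,:3])
    return cv2.projectPoints(np.array(P,float).reshape(-1,1,3),r,E[:3,3],K(im),np.array(im["D"],float))[0].reshape(-1,2)
def save(im,fn,s=1.5):
    cv2.imwrite("pics/"+fn,cv2.resize(im["color"][:,:,::-1],None,fx=s,fy=s,interpolation=cv2.INTER_CUBIC))
E
python3 - <<'E'
from h import *
for n in("top","scene"):
    im=manip.get_image(n); np.save(n+"0.npy",im,allow_pickle=True); save(im,n+"0.png")
    print(n,im["fov_y"],im["cx"],im["cy"],im["D"],np.round(im["extrinsics"],3).tolist())
print(manip.get_state())
E
```

```text
top 57.123364845955464 256.4185004536414 188.9512711477167 [0.03465828 0.         0.         0.         0.        ] [[0.01, -0.992, 0.13, 0.415], [-1.0, -0.01, -0.004, -0.017], [0.005, -0.13, -0.992, 0.905], [0.0, 0.0, 0.0, 1.0]]
scene 57.22274885668089 254.17905510017007 195.9565587299067 [-0.02136098  0.          0.          0.          0.        ] [[0.469, -0.614, 0.635, -0.111], [-0.883, -0.338, 0.325, -0.349], [0.015, -0.713, -0.701, 0.779], [0.0, 0.0, 0.0, 1.0]]
{'time': 0.1, 'joint_positions': array([ 1.08086932e+00,  2.45791128e-01,  1.55889353e+00,  8.65693629e-06,
        1.33870573e+00, -1.74140549e-01]), 'qd': array([ 0.00056716, -0.00370319, -0.00174665,  0.00112504,  0.00039935,
        0.0009499 ]), 'joint_torque': array([-3.64252137e-04, -4.30672538e+01, -3.27130544e+01, -1.83777688e-04,
        2.80213746e-03,  3.84678572e-06]), 'ee_pos': array([0.20162433, 0.61736677, 0.2080598 ]), 'eef_rot': array([-3.14127288e+00,  1.76908739e-03,  1.25500815e+00]), 'ft_force': array([ 0.12590492, -0.7678435 ,  0.62258712]), 'torque': array([0.00569511, 0.04993866, 0.02816599]), 'grip_width': 0.08546760465700932}
```

View pics/top0.png

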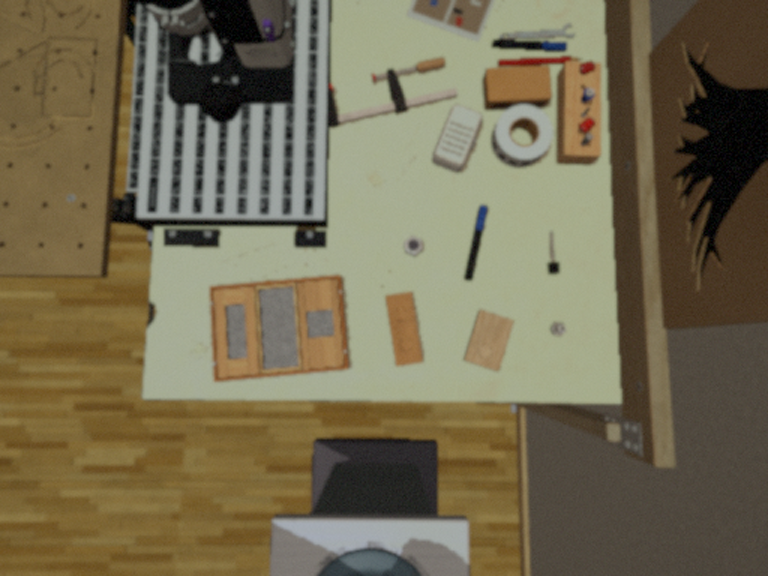

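View pics/scene0.png

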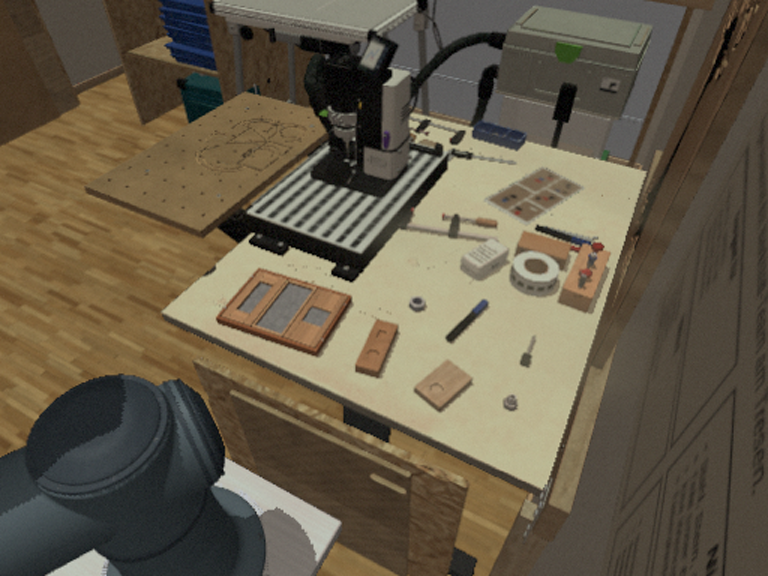

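The top view (1.5x) shows the caddy at (280,328), long piece at (405,328), tube cap at (553,267), collet at (558,328), hex nut at (413,246), pen at (476,242) and short piece at (488,340). The bed order from the left is narrow, long, square. Next I'll measure them by mask.

```bash
python3 - <<'E'
from h import *
T=np.load("top0.npy",allow_pickle=True).item(); S=np.load("scene0.npy",allow_pickle=True).item()
def comps(im,mask,roi,amin):
    x0,y0,x1,y1=roi; m=np.zeros(mask.shape,np.uint8); m[y0:y1,x0:x1]=mask[y0:y1,x0:x1]*255
    cs,_=cv2.findContours(m,cv2.RETR_EXTERNAL,cv2.CHAIN_APPROX_NONE)
    return [c for c in cs if cv2.contourArea(c)>=amin]
def rect(im,c,z):
    P=onz(im,c.reshape(-1,2),z)[:,:2]*1000
    (cx,cy),(w,h),a=cv2.minAreaRect(P.astype(np.float32))
    if w>h: w,h,a=h,w,a-90   # a: angle of width axis
    return np.round([cx,cy,w,h,a],1)
hsv=cv2.cvtColor(T["color"],cv2.COLOR_RGB2HSV); H,Sa,V=[hsv[...,i].astype(int) for i in range(3)]
wood=(Sa>95)&(H<25)
for n,roi,z in(("caddy",(135,175,240,262),.019),("long",(250,188,292,250),.021)):
    for c in comps(T,wood,roi,100): print(n,rect(T,c,z))
for c in comps(T,(Sa<60)&(V<160),(145,185,230,250),60): print("felt",rect(T,c,.013), onz(T,[np.mean(c.reshape(-1,2),0)],.013)[0,:2]*1000)
bg=cv2.medianBlur(T["color"],41).astype(int); d=np.abs(T["color"].astype(int)-bg).sum(2)
for n,roi,z in(("collet",(355,205,390,232),.006),("cap",(355,170,385,186),.008),("tube",(355,145,385,186),.008),("hex",(260,150,290,178),.01)):
    for c in comps(T,d>60,roi,3): print(n,rect(T,c,z),c.reshape(-1,2).mean(0))
hsvS=cv2.cvtColor(S["color"],cv2.COLOR_RGB2HSV)
tiles=[]
for im,(x,y),w in((T,(372,219),20),(T,(368,168),24),(S,(340,268),20),(S,(352,233),24)):
    c=im["color"][y-w:y+w,x-w:x+w,::-1]; tiles.append(cv2.resize(c,(290,290),interpolation=cv2.INTER_CUBIC))
cv2.imwrite("pics/z1.png",np.vstack([np.hstack(tiles[:2]),np.hstack(tiles[2:])]))
E
```

```text
caddy [457.1 155.4 158.2 221.8   5.9]
long [456.7 -53.2  44.7 116.6 -80.6]
felt [463.5  88.1  40.4  42.6 -88.3] [463.51592323  87.97985928]
felt [449.8 227.6  28.7  87.7 -84.9] [448.50568609 227.6225571 ]
felt [456.7 157.5  56.  131.7 -84.3] [455.82397378 157.58265131]
collet [ 459.9 -312.2   21.3   24.3   55.2] [371.07692308 218.61538462]
cap [ 567.9 -308.6   23.    34.1   88.2] [368.48571429 176.74285714]
tube [ 587.6 -309.2   23.    73.5   88.2] [367.859375 169.703125]
hex [596.4 -71.6  29.4  29.9 -10.8] [275.78947368 164.52631579]
```

View pics/z1.png

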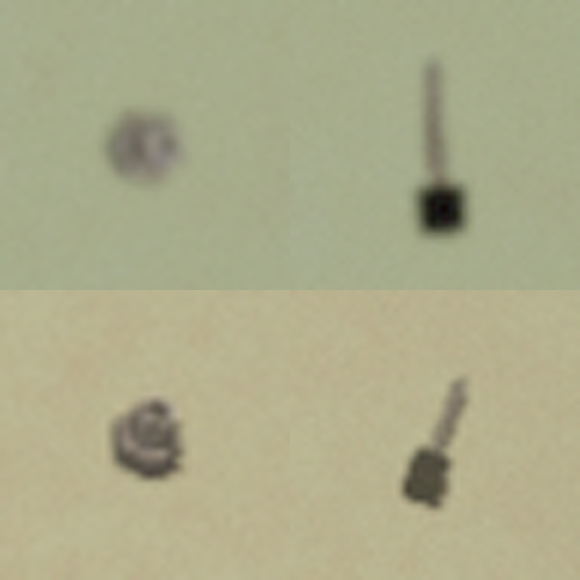

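The crops show the collet at about (372,219) top and (340,268) scene, its hexagon blurry, and the tube with its cap at (369,178.6) and cutter end at (367.7,154.3). I'll do one refinement of the angles and then move.

```bash
cat >> h.py <<'E'
def go(x,y,z,yaw):
    "mm, deg -> shift in tool axes, turn"
    s=manip.get_state(); p=s["ee_pos"]*1000; R=cv2.Rodrigues(np.zeros(3))[0]
    from scipy.spatial.transform import Rotation as Ro
    R=Ro.from_euler("xyz",s["eef_rot"]).as_matrix(); y0=np.degrees(s["eef_rot"][2])
    print("shift",np.round(R.T@(np.array([x,y,z])-p),1),"roll",round(-((yaw-y0+90)%180-90),1),"tcp",np.round(p,1),"yaw",round(y0,1),"w",round(s["grip_width"]*1000,1),"F",np.round(s["ft_force"],1),"t",round(s["time"],2),"q6",round(s["joint_positions"][5],2))
E
python3 - <<'E'
from h import *
ims={n:[manip.get_image(n) for _ in range(10)] for n in("top","scene")}
A={n:dict(v[0],color=np.mean([i["color"] for i in v],0)) for n,v in ims.items()}
def mom(im,w,z):  # weighted centroid/axis on plane z
    r,c=np.nonzero(w>0); P=onz(im,np.c_[c,r],z)[:,:2]*1000; ww=w[r,c].astype(float)
    m=np.average(P,axis=0,weights=ww); C=np.cov(P.T,aweights=ww); l,v=np.linalg.eigh(C)
    return np.round(m,1),np.round(np.sqrt(12*l),1),round(np.degrees(np.arctan2(v[1,1],v[0,1])),1)
T=A["top"]["color"];S=A["scene"]["color"]
def roi(img,x0,y0,x1,y1,f):
    sub=img[y0:y1,x0:x1]; bg=np.median(np.r_[sub[0],sub[-1],sub[:,0],sub[:,-1]],0)
    d=np.linalg.norm(sub-bg,axis=2); w=np.zeros(img.shape[:2]); w[y0:y1,x0:x1]=np.where(d>f*d.max(),d,0); return w,d
w,_=roi(T,248,185,294,252,.3); print("long top",mom(A["top"],(w>0)*1,.021))
w,_=roi(T,355,145,385,190,.06)
dark=(T.sum(2)<200); dark[:145]=0;dark[190:]=0;dark[:,:355]=0;dark[:,385:]=0
print("cap",mom(A["top"],dark*1,.012)); w[172:]=0; print("cutter",mom(A["top"],w,.008))
w,_=roi(T,258,150,292,180,.2); print("hex",mom(A["top"],(w>0)*1,.012))
for n,img,r in(("top",T,(358,204,386,232)),("scene",S,(326,254,354,282))):
    w,d=roi(img,*r,0); up=cv2.resize(d.astype(np.float32),None,fx=8,fy=8,interpolation=cv2.INTER_CUBIC)
    m=(up>.4*np.percentile(d,97)).astype(np.uint8)
    c=max(cv2.findContours(m,0,cv2.CHAIN_APPROX_NONE)[0],key=cv2.contourArea).reshape(-1,2)
    px=(c+.5)/8-.5+np.array(r[:2]); P=onz(A[n],px,.006 if n=="top" else 0)[:,:2]*1000
    M=cv2.moments(P.astype(np.float32)); q=np.array([M["m10"],M["m01"]])/M["m00"]; e=P-q
    th=np.arctan2(e[:,1],e[:,0]); rr=np.hypot(*e.T); g=np.linspace(-np.pi,np.pi,360,endpoint=False)
    o=np.argsort(th); ri=np.interp(g,th[o],rr[o],period=2*np.pi)
    a=(ri*np.exp(-6j*g)).mean(); print(n,"collet",np.round(q,1),"r",np.round([ri.mean(),2*abs(a)],2),"corner angle mod60",round(np.degrees(-np.angle(a)/6),1), np.round(ri[::20],1))
go(457,-53,100,97)
E
```

```text
long top (array([456.2, -53.8]), array([ 49.8, 119.8]), np.float64(-170.6))
cap (array([ 563.1, -307.3]), array([14.2, 16.8]), np.float64(164.5))
cutter (array([ 601.8, -306.8]), array([ 9.9, 45.4]), np.float64(-179.3))
hex (array([596.7, -71. ]), array([27.3, 28.9]), np.float64(124.1))
top collet [ 459.7 -312.4] r [12.87  0.45] corner angle mod60 21.1 [12.4 13.2 12.3 11.6 13.5 13.  13.7 13.8 12.3 12.2 12.9 12.5 12.2 13.1
 13.3 13.4 13.6 12.3]
scene collet [ 463.9 -312.5] r [14.76  0.25] corner angle mod60 16.0 [15.6 16.6 16.1 15.4 12.6 12.8 12.  13.5 14.3 19.2 17.2 14.4 12.9 13.6
 13.2 13.3 14.9 16.4]
shift [-558.5  450.9  109.1] roll -25.1 tcp [201.9 617.9 209.1] yaw 71.9 w 85.4 F [-0.2  0.1 -0.7] t 1.1 q6 -0.17
```

Emit:
{"method": "play_rows", "body": {"series": [[[-45,36,0],-3,1],[[-90,73,0],-6,1],[[-135,109,0],-9,1],[[-180,145,0],-12,1],[[-225,182,0],-15,1],[[-270,218,0],-18,1],[[-315,254,0],-21,1],[[-360,290,0],-24,1]], "force": 40}}

```text
time: 2.1
ee_pos: [0.3662, 0.1839, 0.2095]
eef_rot: [3.14, -0.0, 1.676]
ft_force: [1.1, -0.1, 0.1]
grip_width: 0.0852
```

```bash
python3 -c "
from h import *
go(456.5,-53.5,60,99.4)"
```

```text
shift [-245.6   64.7  149.6] roll -3.4 tcp [366.2 183.9 209.5] yaw 96.0 w 85.2 F [ 1.1 -0.1  0.1] t 2.1 q6 -1.49
```

Emit:
{"method": "play_rows", "body": {"series": [[[-45,12,10],-1,1],[[-90,24,20],-2,1],[[-140,37,35],-3,1],[[-190,50,70],-3.4,1],[[-230,61,110],-3.4,1],[[-245,65,135],-3.4,1],[[-245,65,150],-3.4,1],[[-245,65,150],-3.4,1]]}}

```text
time: 3.1
ee_pos: [0.4547, -0.0506, 0.0583]
eef_rot: [-3.14, -0.001, 1.734]
ft_force: [-0.3, 0.1, 0.6]
grip_width: 0.0854
```

```bash
python3 - <<'E'
from h import *
go(456.5,-53.5,17,99.4)
im=manip.get_image("scene"); c=im["color"][130:290,150:380,::-1]
im2=manip.get_image("top"); c2=im2["color"][150:280,130:390,::-1]
a=cv2.resize(c,(414,288),interpolation=3); b=cv2.resize(c2,(576,288),interpolation=3)
cv2.imwrite("pics/p1.png",np.vstack([cv2.copyMakeBorder(a,0,0,0,162,0),b]))
E
```

```text
shift [-3.2  1.4 41.3] roll -0.1 tcp [454.7 -50.6  58.3] yaw 99.3 w 85.4 F [-0.3  0.1  0.6] t 3.1 q6 -2.09
```

View pics/p1.png

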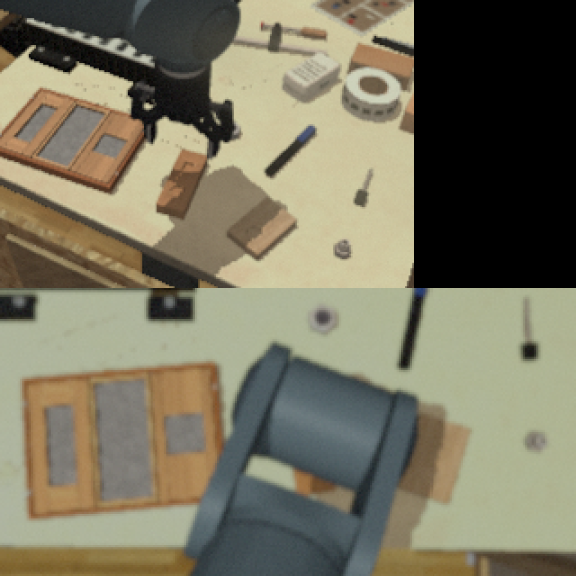

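The scene view shows the gripper straddling the long piece, aligned with it. I'll descend and close.

Emit:
{"method": "play_rows", "body": {"series": [[[-3,1,15],0,1],[[-3,1,30],0,1],[[-3,1,41],0,1],[[-3,1,41],0,-0.2],[[-3,1,41],0,-0.2],[[-3,1,41],0,-0.2],[[-3,1,41],0,-0.2],[[-3,1,41],0,-0.2]], "force": 40}}

```text
time: 4.2
ee_pos: [0.4572, -0.0543, 0.0183]
eef_rot: [3.141, 0.0, 1.733]
ft_force: [-0.2, 0.2, 0.6]
grip_width: 0.0344
```

```bash
python3 - <<'E'
from h import *
go(456.8,156.8,80,95.7)
E
```

```text
shift [208.3  33.7 -61.7] roll 3.6 tcp [457.2 -54.3  18.3] yaw 99.3 w 34.4 F [-0.2  0.2  0.6] t 4.2 q6 -2.1
```

The fingers closed to 34 mm, narrower than the 45 mm piece, so I'll look.

```bash
python3 - <<'E'
from h import *
im=manip.get_image("scene"); c=im["color"][160:270,190:330,::-1]
cv2.imwrite("pics/p2.png",cv2.resize(c,(700,550),interpolation=3))
E
```

```text
(no output)
```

View pics/p2.png

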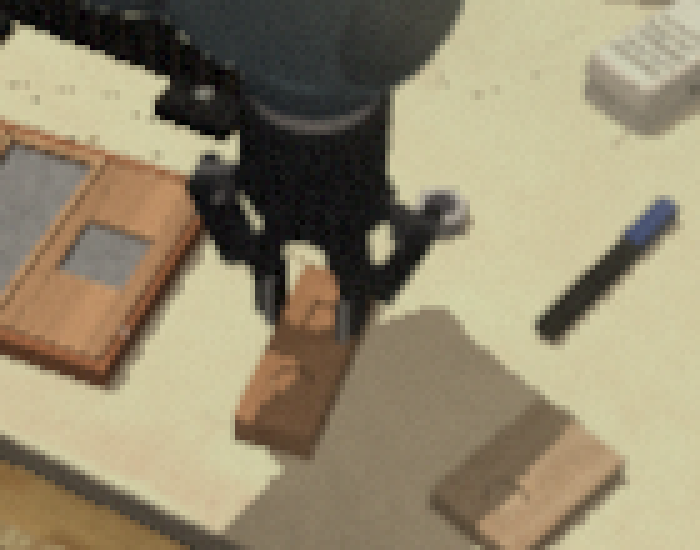

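```bash
python3 - <<'E'
from h import *
im=manip.get_image("scene"); s=manip.get_state(); p=s["ee_pos"]; a=s["eef_rot"][2]; u=np.array([np.cos(a),np.sin(a),0]); v=np.array([-u[1],u[0],0])
for z in(.0,.010,.02,.03):
  q=proj(im,[p*[1,1,0]+[0,0,z]+k*u for k in(.0172,-.0172)]); print(z,np.round((q-[190,160])*5).tolist())
c=np.array([.4565,-.0535,.021]); print("piece top corners",np.round((proj(im,[c+i*.0225*u+j*.06*v for i,j in((1,1),(1,-1),(-1,-1),(-1,1))])-[190,160])*5).tolist(), s["grip_width"],s["ft_force"])
E
```

```text
0.0 [[282.0, 360.0], [339.0, 376.0]]
0.01 [[282.0, 349.0], [340.0, 365.0]]
0.02 [[282.0, 338.0], [340.0, 353.0]]
0.03 [[282.0, 326.0], [341.0, 342.0]]
piece top corners [[234.0, 414.0], [306.0, 261.0], [379.0, 280.0], [313.0, 436.0]] 0.034093233920662484 [0.46545672 0.05484599 0.46410209]
```

By projection the tips sit at about z = 30 mm while the TCP is at 18 mm, so they are over the piece rather than beside it. I'll reopen, go lower and close again.

Emit:
{"method": "play_rows", "body": {"series": [[[0,0,0],0,1],[[0,0,0],0,1],[[0,0,0],0,1],[[0,0,4],0,1],[[0,0,8],0,1],[[0,0,10],0,1],[[0,0,10],0,1],[[0,0,10],0,1]]}}

```text
time: 5.3
ee_pos: [0.4571, -0.0542, 0.0081]
eef_rot: [3.142, 0.0, 1.733]
ft_force: [-0.2, -0.4, 1.1]
grip_width: 0.0855
```

Emit:
{"method": "play_rows", "body": {"series": [[[0,0,0],0,0.1],[[0,0,0],0,0.1],[[0,0,0],0,0.1],[[0,0,0],0,0.1],[[0,0,0],0,-0.1],[[0,0,0],0,-0.1],[[0,0,0],0,-0.1],[[0,0,0],0,-0.1]]}}

```text
time: 6.3
ee_pos: [0.4571, -0.0542, 0.0081]
eef_rot: [3.142, -0.0, 1.733]
ft_force: [-0.6, 0.4, 0.9]
grip_width: 0.0384
```

```bash
python3 - <<'E'
from h import *
go(456.8,156.8,80,95.7)
im=manip.get_image("scene"); c=im["color"][160:270,190:330,::-1]
cv2.imwrite("pics/p3.png",cv2.resize(c,(700,550),interpolation=3))
E
```

```text
shift [208.3  33.9 -71.9] roll 3.6 tcp [457.1 -54.2   8.1] yaw 99.3 w 38.4 F [-0.6  0.4  0.9] t 6.3 q6 -2.1
```

View pics/p3.png

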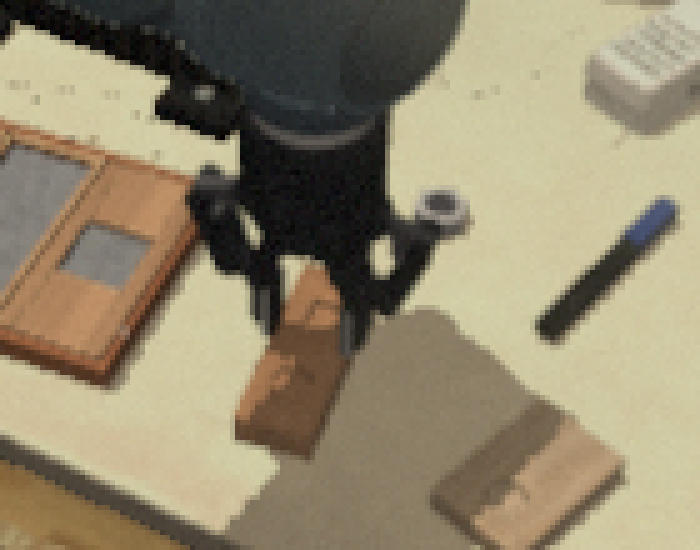

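The tips are at the level of the piece's top (about 21 mm) with the TCP reading 8 mm. So they stand about 13 mm higher than the text implies. I'll go 12 mm lower.

Emit:
{"method": "play_rows", "body": {"series": [[[0,0,0],0,1],[[0,0,0],0,1],[[0,0,0],0,1],[[0,0,3],0,1],[[0,0,6],0,1],[[0,0,9],0,1],[[0,0,12],0,1],[[0,0,12],0,1]]}}

```text
time: 7.35
ee_pos: [0.4568, -0.0541, -0.0042]
eef_rot: [-3.141, -0.0, 1.733]
ft_force: [1.4, -0.2, -0.0]
grip_width: 0.0853
```

Emit:
{"method": "play_rows", "body": {"series": [[[0,0,0],0,0.1],[[0,0,0],0,0.1],[[0,0,0],0,0.1],[[0,0,0],0,-0.1],[[0,0,0],0,-0.1],[[0,0,0],0,-0.1],[[0,0,0],0,-0.1],[[0,0,0],0,-0.1]], "force": 40}}

```text
time: 8.35
ee_pos: [0.4587, -0.0552, -0.0025]
eef_rot: [3.139, 0.002, 1.733]
ft_force: [-1.2, -1.1, 7.2]
grip_width: 0.0387
```

```bash
python3 - <<'E'
from h import *
go(456.8,156.8,80,95.7)
E
```

```text
shift [209.3  32.7 -82.9] roll 3.6 tcp [458.7 -55.2  -2.5] yaw 99.3 w 38.7 F [-1.2 -1.1  7.2] t 8.35 q6 -2.1
```

```bash
python3 - <<'E'
from h import *
im=manip.get_image("scene"); c=im["color"][195:260,220:300,::-1]
cv2.imwrite("pics/p4.png",cv2.resize(c,(640,520),interpolation=3))
E
```

```text
(no output)
```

View pics/p4.png

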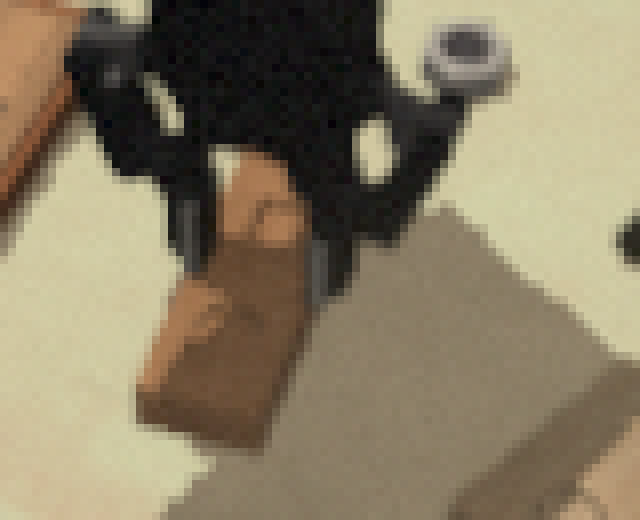

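The pads are resting on top of the piece (7 N up, 38 mm opening), so at this opening the tips are about 23 mm above the reported TCP. I'll reopen and go to a reading of about -14 mm.

Emit:
{"method": "play_rows", "body": {"series": [[[0,0,0],0,1],[[0,0,0],0,1],[[0,0,0],0,1],[[0,0,3],0,1],[[0,0,6],0,1],[[0,0,8],0,1],[[0,0,10],0,1],[[0,0,10],0,1]]}}

```text
time: 9.4
ee_pos: [0.4569, -0.0542, -0.0141]
eef_rot: [-3.141, -0.0, 1.733]
ft_force: [-0.2, 0.3, -0.4]
grip_width: 0.0854
```

Emit:
{"method": "play_rows", "body": {"series": [[[0,0,0],0,0.3],[[0,0,0],0,0.3],[[0,0,0],0,0.1],[[0,0,0],0,0.0],[[0,0,0],0,-0.1],[[0,0,0],0,-0.1],[[0,0,0],0,-0.1],[[0,0,0],0,-0.1]], "force": 40}}

```text
time: 10.4
ee_pos: [0.4573, -0.0542, -0.0135]
eef_rot: [3.141, 0.0, 1.733]
ft_force: [-1.2, 1.4, 5.0]
grip_width: 0.0438
```

```bash
python3 - <<'E'
from h import *
go(456.8,156.8,70,95.7)
E
```

```text
shift [208.3  33.6 -83.5] roll 3.6 tcp [457.3 -54.2 -13.5] yaw 99.3 w 43.8 F [-1.2  1.4  5. ] t 10.4 q6 -2.1
```

Emit:
{"method": "play_rows", "body": {"series": [[[0,0,0],0,-0.4],[[0,0,-8],0,-0.4],[[0,0,-25],0,-0.4],[[0,0,-50],0,-0.4],[[0,0,-70],0,-0.4],[[0,0,-83],0,-0.4],[[0,0,-83],0,-0.4],[[0,0,-83],0,-0.4]], "force": 50}}

```text
time: 11.4
ee_pos: [0.4564, -0.054, 0.0683]
eef_rot: [-3.14, -0.001, 1.733]
ft_force: [-0.4, -0.6, -0.7]
grip_width: 0.0438
```

```bash
python3 - <<'E'
from h import *
go(456.8,156.8,40,95.7)
im=manip.get_image("scene"); c=im["color"][130:270,170:350,::-1]
cv2.imwrite("pics/p5.png",cv2.resize(c,(720,560),interpolation=3))
E
```

```text
shift [207.9  34.5  28.4] roll 3.6 tcp [456.4 -54.   68.3] yaw 99.3 w 43.8 F [-0.4 -0.6 -0.7] t 11.4 q6 -2.1
```

View pics/p5.png

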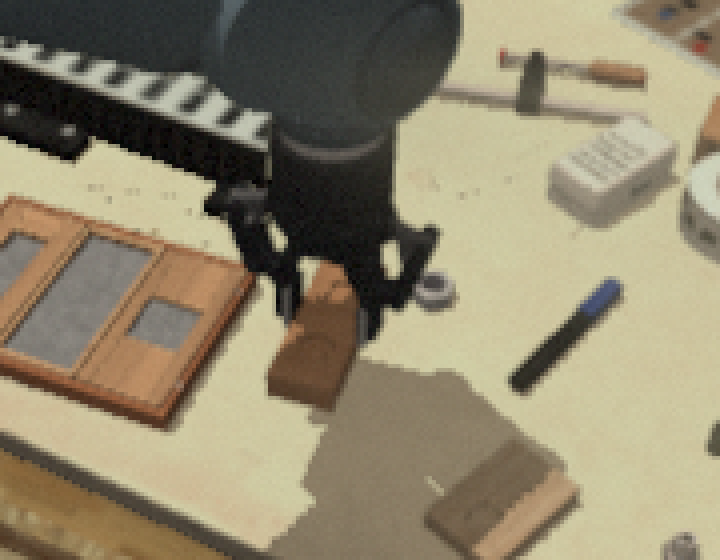

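The piece is lifted. Moving it over the long bed.

Emit:
{"method": "play_rows", "body": {"series": [[[35,6,0],0.6,-0.4],[[75,12,0],1.2,-0.4],[[120,20,0],2,-0.4],[[160,27,5],3,-0.4],[[190,32,15],3.6,-0.4],[[208,34.5,24],3.6,-0.4],[[208,34.5,30],3.6,-0.4],[[208,34.5,30],3.6,-0.4]]}}

```text
time: 12.45
ee_pos: [0.4567, 0.1561, 0.0381]
eef_rot: [-3.139, 0.0, 1.67]
ft_force: [0.7, -0.1, -1.3]
grip_width: 0.0436
```

```bash
python3 - <<'E'
from h import *
go(456.8,156.8,0.5,95.7)
im=manip.get_image("scene"); c=im["color"][130:270,120:300,::-1]
cv2.imwrite("pics/p6.png",cv2.resize(c,(720,560),interpolation=3))
E
```

```text
shift [ 0.7  0.3 37.6] roll -0.0 tcp [456.7 156.1  38.1] yaw 95.7 w 43.6 F [ 0.7 -0.1 -1.3] t 12.45 q6 -1.58
```

View pics/p6.png

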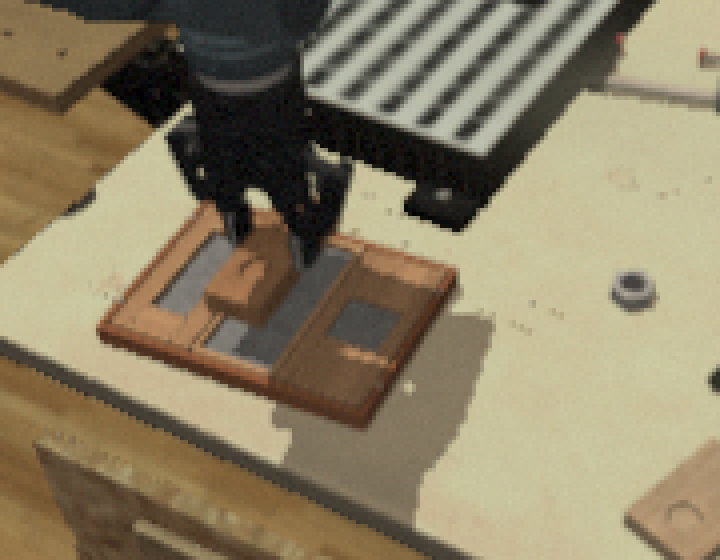

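The piece hangs over the long bed, aligned with it. Lowering.

Emit:
{"method": "play_rows", "body": {"series": [[[0.7,0.3,10],0,-0.4],[[0.7,0.3,20],0,-0.4],[[0.7,0.3,28],0,-0.4],[[0.7,0.3,33],0,-0.4],[[0.7,0.3,36],0,-0.4],[[0.7,0.3,38],0,-0.4],[[0.7,0.3,39],0,-0.4],[[0.7,0.3,39],0,-0.4]]}}

```text
time: 13.5
ee_pos: [0.4578, 0.1574, 0.0002]
eef_rot: [3.141, -0.0, 1.67]
ft_force: [-0.0, -0.5, -0.6]
grip_width: 0.0435
```

Not yet touching. I'll go down 1.5 mm more, release and rise.

Emit:
{"method": "play_rows", "body": {"series": [[[0,0,1],0,-0.4],[[0,0,1.5],0,-0.4],[[0,0,1.5],0,0.2],[[0,0,1.5],0,0.3],[[0,0,1.5],0,0.5],[[0,0,-10],0,0.6],[[0,0,-35],0,0.8],[[0,0,-80],0,0.8]]}}

```text
time: 14.5
ee_pos: [0.4564, 0.1572, 0.0803]
eef_rot: [-3.138, 0.0, 1.67]
ft_force: [1.1, -0.5, 0.0]
grip_width: 0.0768
```

```bash
python3 - <<'E'
from h import *
go(590,-307,75,91)
im=manip.get_image("scene"); c=im["color"][130:270,120:300,::-1]
cv2.imwrite("pics/p7.png",cv2.resize(c,(720,560),interpolation=3))
E
```

```text
shift [-475.2   86.8    5. ] roll 4.7 tcp [456.4 157.2  80.3] yaw 95.7 w 76.8 F [ 1.1 -0.5  0. ] t 14.5 q6 -1.57
```

View pics/p7.png

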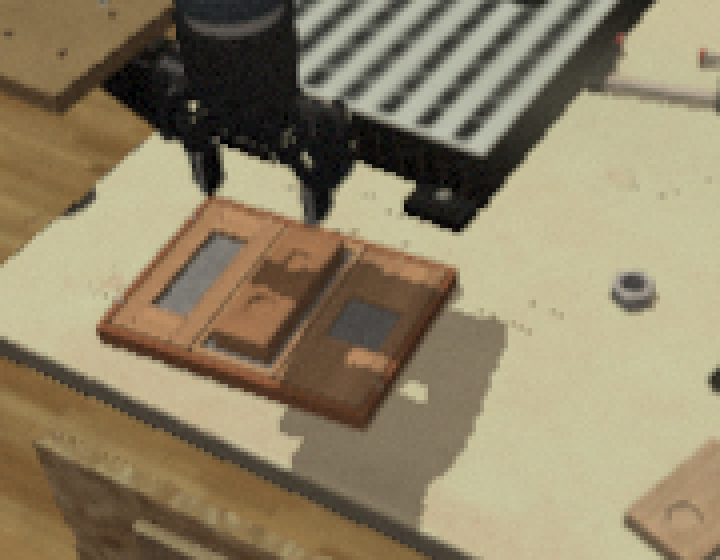

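The long piece is down in its recess with felt visible on its right and front; I'll verify from the top later. Next, the tube.

Emit:
{"method": "play_rows", "body": {"series": [[[-55,10,0],0.5,0.6],[[-115,21,0],1,0.4],[[-175,32,0],2,0.3],[[-235,43,0],3,0.3],[[-295,54,0],4,0.3],[[-355,65,0],4.7,0.3],[[-415,76,0],4.7,0.3],[[-465,85,0],4.7,0.3]]}}

```text
time: 15.55
ee_pos: [0.5892, -0.2995, 0.0811]
eef_rot: [3.14, 0.001, 1.587]
ft_force: [0.0, -0.5, 0.0]
grip_width: 0.0555
```

```bash
python3 - <<'E'
from h import *
go(590,-307,25,91)
im=manip.get_image("scene"); c=im["color"][170:290,270:420,::-1]
t=manip.get_image("top"); c2=t["color"][170:260,130:240,::-1]
b=cv2.resize(c2,(330,270),interpolation=3)
cv2.imwrite("pics/p8.png",np.hstack([cv2.resize(c,(450,360),interpolation=3),cv2.copyMakeBorder(b,0,90,0,0,0)]))
np.save("top1.npy",t,allow_pickle=True)
E
```

```text
shift [-7.4  0.7 56.1] roll -0.0 tcp [ 589.2 -299.5   81.1] yaw 91.0 w 55.5 F [ 0.  -0.5  0. ] t 15.55 q6 -2.23
```

View pics/p8.png

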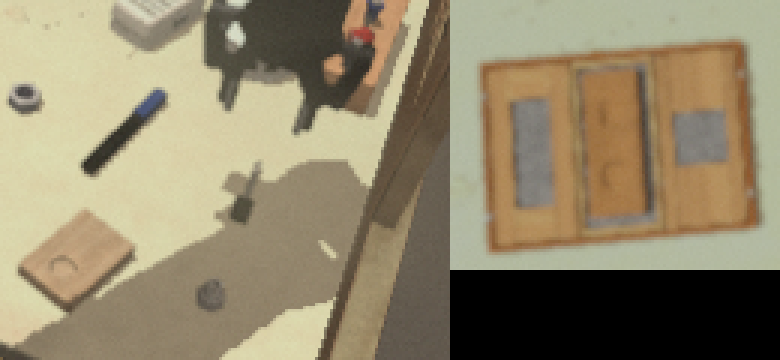

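Both views: the long piece lies inside its recess with felt on both sides, and the gripper is over the tube, clear of the wall. Descending.

Emit:
{"method": "play_rows", "body": {"series": [[[-7.4,0.7,10],0,0.1],[[-7.4,0.7,30],0,0],[[-7.4,0.7,50],0,0],[[-7.4,0.7,70],0,0],[[-7.4,0.7,80],0,0],[[-7.4,0.7,86],0,0],[[-7.4,0.7,92],0,0],[[-7.4,0.7,92],0,0]]}}

```text
time: 16.65
ee_pos: [0.5893, -0.3043, -0.012]
eef_rot: [-3.142, -0.0, 1.588]
ft_force: [0.5, 0.5, 0.3]
grip_width: 0.043
```

Emit:
{"method": "play_rows", "body": {"series": [[[0,0,0],0,-0.4],[[0,0,0],0,-0.6],[[0,0,0],0,-0.8],[[0,0,0],0,-0.8],[[0,0,0],0,-0.8],[[0,0,0],0,-0.8],[[0,0,0],0,-0.8],[[0,0,0],0,-0.8]], "force": 30}}

```text
time: 17.65
ee_pos: [0.5898, -0.3046, -0.0112]
eef_rot: [3.141, 0.001, 1.588]
ft_force: [0.5, -0.5, 5.6]
grip_width: 0.0145
```

```bash
python3 - <<'E'
from h import *
go(449.9,226.4,65,95.7)
im=manip.get_image("scene"); c=im["color"][170:290,270:420,::-1]
cv2.imwrite("pics/p9.png",cv2.resize(c,(600,480),interpolation=3))
E
```

```text
shift [ 533.4 -130.5  -76.7] roll -4.7 tcp [ 589.8 -304.6  -11.2] yaw 91.0 w 14.5 F [ 0.5 -0.5  5.6] t 17.65 q6 -2.24
```

View pics/p9.png

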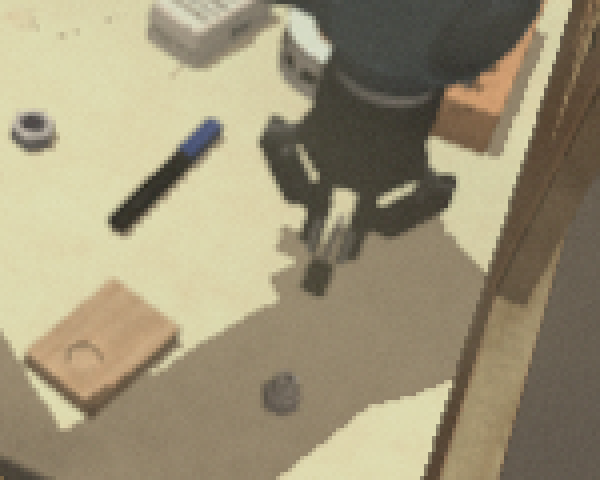

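Tube gripped (14.5 mm). Lifting, then carrying it to the narrow bed.

Emit:
{"method": "play_rows", "body": {"series": [[[0,0,-10],0,-0.9],[[0,0,-35],0,-0.9],[[0,0,-70],0,-0.9],[[30,-8,-85],0,-0.9],[[80,-20,-85],0,-0.9],[[135,-33,-85],0,-0.9],[[190,-46,-85],-1,-0.9],[[250,-61,-85],-2,-0.9]]}}

```text
time: 18.7
ee_pos: [0.5231, -0.0537, 0.0731]
eef_rot: [-3.142, -0.0, 1.623]
ft_force: [0.5, 1.6, -0.5]
grip_width: 0.015
```

```bash
python3 - <<'E'
from h import *
go(447.2,226.1,40,95.7)
E
```

```text
shift [283.4 -61.1  33.2] roll -2.7 tcp [523.1 -53.7  73.1] yaw 93.0 w 15.0 F [ 0.5  1.6 -0.5] t 18.7 q6 -1.94
```

Emit:
{"method": "play_rows", "body": {"series": [[[50,-11,0],-0.5,-0.9],[[105,-22,0],-1,-0.9],[[160,-34,0],-1.5,-0.9],[[210,-45,0],-2,-0.9],[[250,-54,5],-2.7,-0.9],[[275,-60,15],-2.7,-0.9],[[283,-61,25],-2.7,-0.9],[[283,-61,33],-2.7,-0.9]]}}

```text
time: 19.7
ee_pos: [0.448, 0.2238, 0.0394]
eef_rot: [-3.141, 0.0, 1.671]
ft_force: [-0.5, 0.1, 0.0]
grip_width: 0.015
```

```bash
python3 - <<'E'
from h import *
im=manip.get_image("scene"); go(447.2,226.1,2,95.7); c=im["color"][130:270,120:300,::-1]
cv2.imwrite("pics/p10.png",cv2.resize(c,(720,560),interpolation=3))
E
```

```text
shift [ 2.9  0.2 36.4] roll -0.0 tcp [447.4 223.2  38.4] yaw 95.7 w 14.5 F [-1.  -0.5  0.3] t 19.75 q6 -1.43
```

View pics/p10.png

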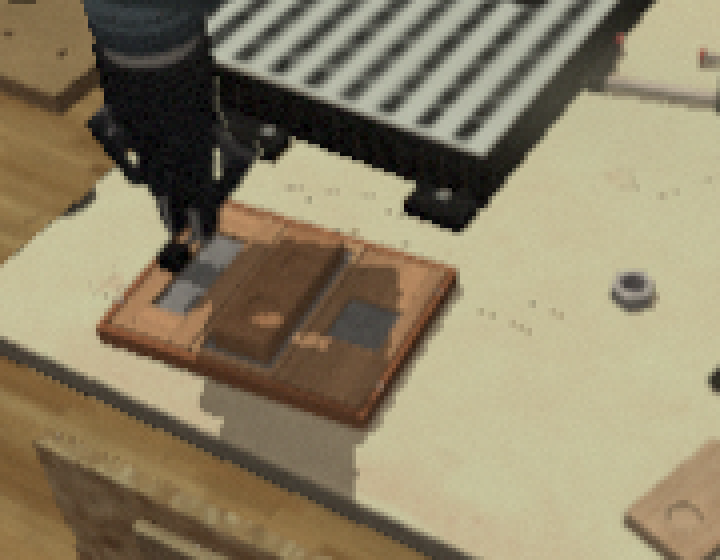

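Emit:
{"method": "play_rows", "body": {"series": [[[2,0,8],0,-0.9],[[2,0,16],0,-0.9],[[2,0,24],0,-0.9],[[2,0,30],0,-0.9],[[2,0,34],0,-0.9],[[2,0,36],0,-0.9],[[2,0,37.5],0,-0.9],[[2,0,37.5],0,-0.9]]}}

```text
time: 20.75
ee_pos: [0.4481, 0.2261, 0.0027]
eef_rot: [3.141, -0.0, 1.67]
ft_force: [-0.3, -0.4, 0.2]
grip_width: 0.015
```

Emit:
{"method": "play_rows", "body": {"series": [[[0,0,1],0,-0.9],[[0,0,1.8],0,-0.9],[[0,0,1.8],0,-0.5],[[0,0,1.8],0,-0.3],[[0,0,1.8],0,-0.2],[[0,0,-10],0,-0.1],[[0,0,-40],0,0],[[0,0,-78],0,0.1]]}}

```text
time: 21.75
ee_pos: [0.4475, 0.2259, 0.0816]
eef_rot: [-3.14, 0.0, 1.67]
ft_force: [0.7, 0.2, 0.8]
grip_width: 0.047
```

```bash
python3 - <<'E'
from h import *
go(460,-312.4,75,110)
E
```

```text
shift [-536.9  -41.1    6.7] roll -14.3 tcp [447.5 225.9  81.6] yaw 95.7 w 47.0 F [0.7 0.2 0.8] t 21.75 q6 -1.43
```

Emit:
{"method": "play_rows", "body": {"series": [[[-50,-4,0],6,0.1],[[-110,-8,0],12,0.1],[[-170,-13,0],18,0.1],[[-230,-18,0],24,0.1],[[-290,-22,0],30,0.1],[[-350,-27,0],36,0.1],[[-410,-31,0],42,0.1],[[-470,-36,0],45.7,0.1]]}}

```text
time: 22.75
ee_pos: [0.459, -0.2476, 0.0817]
eef_rot: [3.14, -0.0, 0.87]
ft_force: [1.3, 0.1, 0.3]
grip_width: 0.0472
```

```bash
python3 - <<'E'
from h import *
t=manip.get_image("top"); c2=t["color"][170:260,130:240,::-1]
s=manip.get_image("scene"); c=s["color"][160:250,130:240,::-1]
cv2.imwrite("pics/p11.png",np.hstack([cv2.resize(c2,(400,327),interpolation=3),cv2.resize(c,(400,327),interpolation=3)]))
go(460,-312.4,30,50)
E
```

```text
shift [-46.5  39.8  52.8] roll -0.4 tcp [ 459.6 -251.    82.6] yaw 49.6 w 47.2 F [0.6 0.4 0.6] t 22.85 q6 -1.58
```

View pics/p11.png

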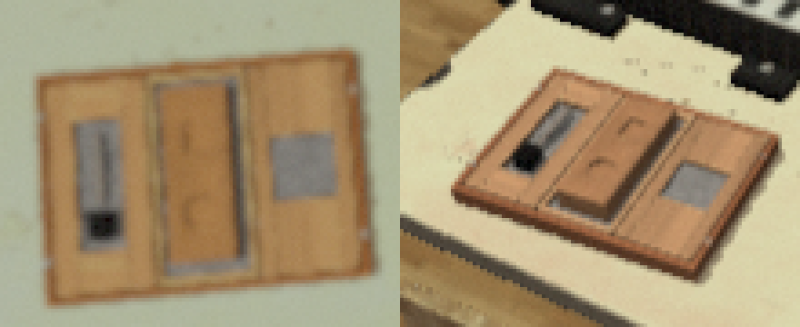

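The tube lies in its recess with felt all round, and the long piece is unchanged. Now the collet.

Emit:
{"method": "play_rows", "body": {"series": [[[-20,17,0],0,0.1],[[-42,36,10],0,0.1],[[-46,40,30],0,0.1],[[-46,40,50],0,0.1],[[-46,40,52],0,0.1],[[-46,40,52],0,0.1],[[-46,40,52],0,0.1],[[-46,40,52],0,0.1]]}}

```text
time: 23.85
ee_pos: [0.4605, -0.3065, 0.0295]
eef_rot: [3.14, 0.0, 0.873]
ft_force: [0.6, 0.1, -0.3]
grip_width: 0.0471
```

```bash
python3 - <<'E'
from h import *
s=manip.get_image("scene"); c=s["color"][210:310,280:405,::-1]
cv2.imwrite("pics/p12.png",cv2.resize(c,(625,500),interpolation=3))
go(460,-312.4,-14,50)
E
```

```text
shift [-4.8  3.5 43.3] roll 0.0 tcp [ 460.3 -306.4   29.3] yaw 50.0 w 46.8 F [ 0.6  0.2 -0.9] t 23.9 q6 -1.67
```

View pics/p12.png

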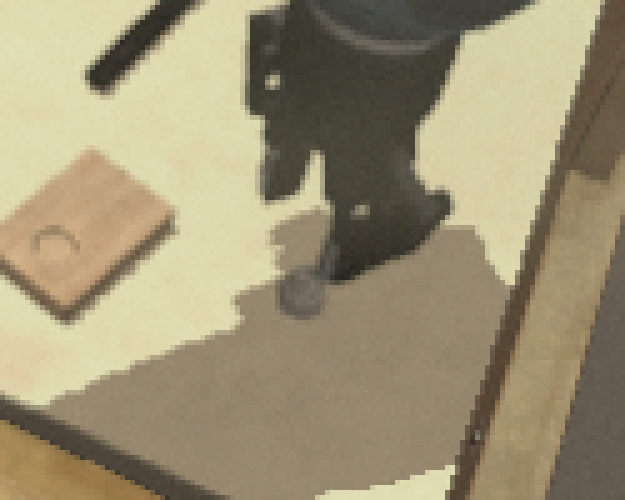

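Emit:
{"method": "play_rows", "body": {"series": [[[-4.5,3.5,0],0,0.1],[[-4.5,3.5,8],0,0.1],[[-4.5,3.5,18],0,0.1],[[-4.5,3.5,28],0,0.1],[[-4.5,3.5,36],0,0.1],[[-4.5,3.5,41],0,0.1],[[-4.5,3.5,43.5],0,0.1],[[-4.5,3.5,43.5],0,0.1]]}}

```text
time: 24.9
ee_pos: [0.4598, -0.3119, -0.0149]
eef_rot: [3.142, 0.0, 0.873]
ft_force: [0.6, 0.3, 0.2]
grip_width: 0.0468
```

Emit:
{"method": "play_rows", "body": {"series": [[[0,0,0],0,-0.1],[[0,0,0],0,-0.25],[[0,0,0],0,-0.35],[[0,0,0],0,-0.45],[[0,0,0],0,-0.55],[[0,0,0],0,-0.65],[[0,0,0],0,-0.65],[[0,0,0],0,-0.65]], "force": 30}}

```text
time: 25.9
ee_pos: [0.4599, -0.312, -0.0147]
eef_rot: [3.141, 0.0, 0.873]
ft_force: [-1.9, 0.9, 5.0]
grip_width: 0.02
```

```bash
python3 - <<'E'
from h import *
go(460,-312.4,-14,50)
s=manip.get_image("scene"); c=s["color"][210:310,280:405,::-1]
cv2.imwrite("pics/p13.png",cv2.resize(c,(625,500),interpolation=3))
E
```

```text
shift [-0.2  0.4 -0.7] roll 0.0 tcp [ 459.9 -312.   -14.7] yaw 50.0 w 20.0 F [-1.9  0.9  5. ] t 25.9 q6 -1.67
```

View pics/p13.png

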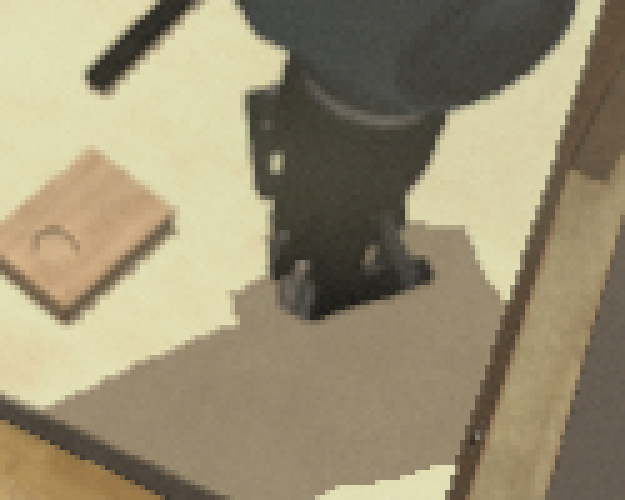

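Grip at 20 mm reads as on the flats (readings run about 1.5 mm low). Lifting.

Emit:
{"method": "play_rows", "body": {"series": [[[0,0,0],0,-0.8],[[0,0,-4],0,-0.8],[[0,0,-15],0,-0.8],[[0,0,-35],0,-0.8],[[0,0,-60],0,-0.8],[[0,0,-80],0,-0.8],[[0,0,-85],0,-0.8],[[0,0,-85],0,-0.8]], "force": 45}}

```text
time: 26.95
ee_pos: [0.4599, -0.312, 0.0706]
eef_rot: [3.141, 0.0, 0.873]
ft_force: [-0.9, 0.4, -0.8]
grip_width: 0.0191
```

```bash
python3 - <<'E'
from h import *
go(463.7,87.1,70,50)
E
```

```text
shift [ 308.2 -253.6    0.4] roll 0.0 tcp [ 459.9 -312.    70.6] yaw 50.0 w 19.1 F [-0.9  0.4 -0.8] t 26.95 q6 -1.67
```

Emit:
{"method": "play_rows", "body": {"series": [[[30,-25,0],0,-0.8],[[72,-59,0],0,-0.8],[[115,-95,0],0,-0.8],[[160,-132,0],0,-0.8],[[205,-169,0],0,-0.8],[[250,-206,0],0,-0.8],[[290,-239,0],0,-0.8],[[308,-253.5,0],0,-0.8]]}}

```text
time: 27.95
ee_pos: [0.4622, 0.0894, 0.0691]
eef_rot: [-3.14, 0.001, 0.876]
ft_force: [0.3, -1.0, -0.9]
grip_width: 0.0194
```

Emit:
{"method": "play_rows", "body": {"series": [[[0,0,5],0,-0.8],[[0,0,15],0,-0.8],[[0,0,25],0,-0.8],[[0,0,32],0,-0.8],[[0,0,35],0,-0.8],[[0,0,35],0,-0.8],[[0,0,35],0,-0.8],[[0,0,35],0,-0.8]]}}

```text
time: 28.95
ee_pos: [0.4638, 0.087, 0.0354]
eef_rot: [3.141, -0.0, 0.873]
ft_force: [0.1, 0.1, 0.6]
grip_width: 0.0192
```

```bash
python3 - <<'E'
from h import *
go(463.7,87.1,0.3,50)
s=manip.get_image("scene"); c=s["color"][130:270,120:300,::-1]
cv2.imwrite("pics/p14.png",cv2.resize(c,(720,560),interpolation=3))
E
```

```text
shift [-0.  -0.2 35.1] roll 0.0 tcp [463.8  87.   35.4] yaw 50.0 w 19.2 F [0.1 0.1 0.6] t 28.95 q6 -0.93
```

View pics/p14.png

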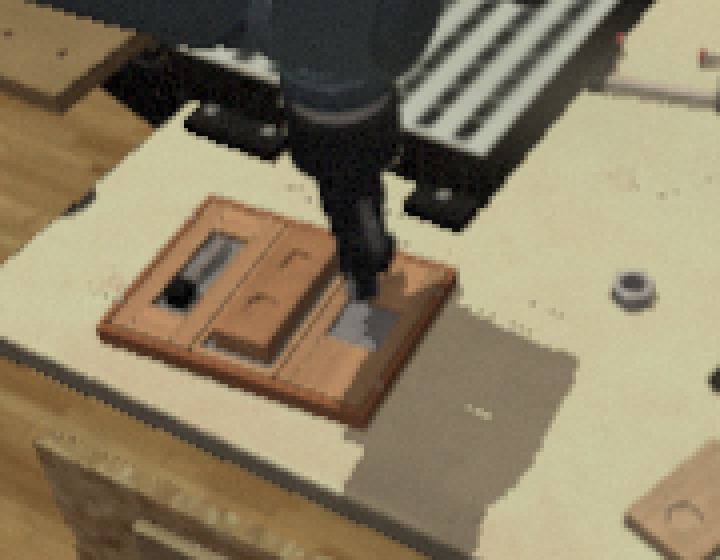

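The collet is held above the square recess. Lowering slowly.

Emit:
{"method": "play_rows", "body": {"series": [[[0,0,8],0,-0.8],[[0,0,16],0,-0.8],[[0,0,24],0,-0.8],[[0,0,29],0,-0.8],[[0,0,32],0,-0.8],[[0,0,34],0,-0.8],[[0,0,35],0,-0.8],[[0,0,35],0,-0.8]]}}

```text
time: 30.0
ee_pos: [0.4637, 0.087, 0.0002]
eef_rot: [3.141, -0.0, 0.873]
ft_force: [-0.4, -0.2, -0.8]
grip_width: 0.0194
```

Emit:
{"method": "play_rows", "body": {"series": [[[0,0,0.3],0,-0.8],[[0,0,0.5],0,-0.8],[[0,0,0.8],0,-0.8],[[0,0,0.8],0,-0.8],[[0,0,0.8],0,-0.8],[[0,0,0.8],0,-0.8],[[0,0,0.8],0,-0.8],[[0,0,0.8],0,-0.8]]}}

```text
time: 31.0
ee_pos: [0.4636, 0.087, -0.0005]
eef_rot: [3.141, -0.0, 0.873]
ft_force: [-1.2, -0.1, 3.0]
grip_width: 0.0194
```

Light contact (3 N). Releasing slowly, rising and moving clear.

Emit:
{"method": "play_rows", "body": {"series": [[[0,0,0],0,-0.5],[[0,0,0],0,-0.4],[[0,0,0],0,-0.2],[[0,0,0],0,-0.1],[[0,0,-3],0,-0.1],[[0,0,-15],0,-0.1],[[0,0,-40],0,-0.1],[[0,0,-80],0,-0.1]]}}

```text
time: 32.0
ee_pos: [0.4626, 0.0871, 0.0799]
eef_rot: [-3.14, 0.001, 0.873]
ft_force: [0.9, 0.3, 0.9]
grip_width: 0.0382
```

Emit:
{"method": "play_rows", "body": {"series": [[[-30,25,-30],0,0],[[-65,55,-50],0,0],[[-100,85,-50],0,0],[[-135,115,-50],0,0],[[-170,145,-50],0,0],[[-190,160,-50],0,0],[[-190,160,-50],0,0],[[-190,160,-50],0,0]]}}

```text
time: 33.0
ee_pos: [0.464, -0.1608, 0.1296]
eef_rot: [3.142, -0.0, 0.873]
ft_force: [-1.2, -0.2, -0.8]
grip_width: 0.0423
```

```bash
python3 - <<'E'
from h import *
t=manip.get_image("top"); c2=t["color"][170:260,130:240,::-1]
s=manip.get_image("scene"); c=s["color"][160:250,130:240,::-1]
cv2.imwrite("pics/p15.png",np.vstack([np.hstack([cv2.resize(c2,(400,327),interpolation=3),cv2.resize(c,(400,327),interpolation=3)]),cv2.copyMakeBorder(cv2.resize(s["color"][...,::-1],(360,270)),0,0,0,440,0)]))
go(460,-200,150,50)
E
```

```text
shift [-32.9  22.3 -20.6] roll 0.1 tcp [ 464.  -160.4  129.5] yaw 50.1 w 42.8 F [-0.1 -0.2 -0.9] t 33.1 q6 -1.44
```

View pics/p15.png

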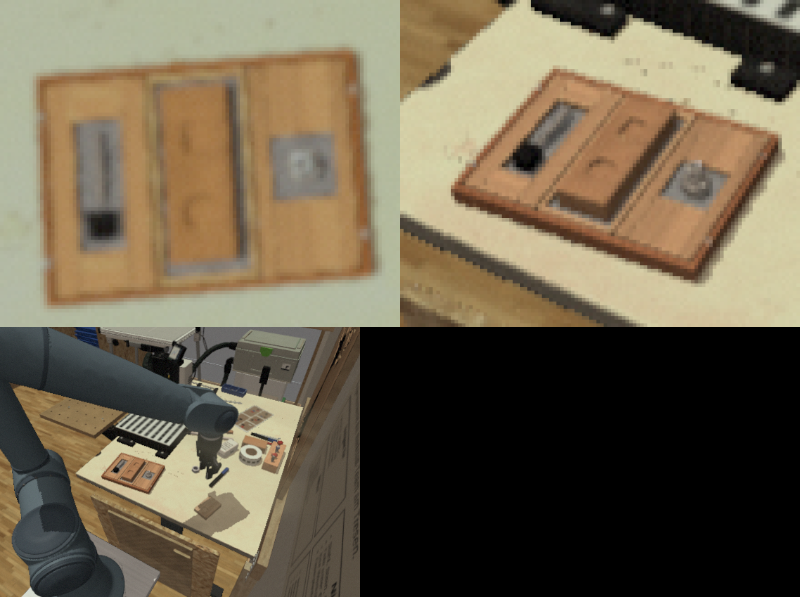

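All three items are in their recesses, with the collet standing at the middle of its square. The arm is clear, so I'm handing in.

```bash
python3 -c "
from workcell import manip
print(manip.close_job())"
```

```text
the job is handed in; nothing more can be done
None
```

I packed the caddy in the order asked (long test piece, bit tube, collet nut) and handed the job in at about 33 s of the 83 s allowed.

- **Placement:** My last top and scene pictures show the long piece and tube lying flat inside their recesses. The collet stands upright near the middle of the square one.
- **Look-alikes:** I never touched the short piece, pen or hexagon nut, and the pictures along the way show them where they were. In the last picture the arm partly hides that area, so I did not measure them again there.
- **State at hand-in:** The gripper was empty and clear of everything, about 13 cm above the table by the TCP reading. The largest wrist force I read was about 7 N.

**What disagreed:**
- **Fingertip height:** The fingertips sat roughly 20 mm higher than the stated tool geometry implies. The first three tries on the long piece closed above it, the third pressing on its top at 7 N. I then corrected the height from what I saw and felt.
- **Gripper opening:** Readings ran about 1 to 3 mm under the true widths.
- **Picture count:** I viewed 18 pictures, four over the budget of 14, and two more than the one or two extra it allowed.

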